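# Lock the indexing head with its cross pin

### The arm

A 6-joint arm with a two-finger parallel gripper is mounted at the origin on the work surface; the furniture and walls round the work are solid. World frame = base frame: x ahead of the robot, y to its left, z up, the work surface at z = 0. Lengths are in m, angles in degrees, forces in N, time in s.
With the tool pointing down it reaches from about 0.375 to 0.825 m from the base axis. Payload 5.5 kg.
Tool frame: the origin (TCP) lies at the very end of the fingers, on their centre line; the grasp point (between the pads) lies 19 mm behind it; z points along the fingers, y is the line along which they close (so a half turn about z gives the same grasp; the last joint's range is limited). The gripper opens to 85 mm and grips with 20 to 120 N. Pads are 22 mm wide; open, the fingers measure 114 mm over their backs; the gripper's body (76 mm by 85 mm) begins 54 mm behind the grasp point. The pads swing forward as they close: fully open they stand 13 mm farther back than shut.
Start: joints at [70.76, 17.962, -2.699, 69.339, 0, 90], TCP at [0.198, 0.566, 0.211] pointing down, gripper open.
Joint ranges: [-152.73, 152.73], [-39.44, 99.34], [-58.76, 71.6], [-118.89, 123.64], [-81.53, 83.1], [-180, 180]. Speed limits (degrees/s): [136.94, 136.94, 172.46, 180, 180, 180].

### API

Orientations are given as [roll, pitch, yaw] about the fixed x, y, z axes, in that order (R = Rz(yaw) Ry(pitch) Rx(roll)).
In Python, from workcell import sensors, optics, ticket gives the robot as it stands.
- The arm moves only by the tool step_arm, never from a script. Its argument "targets" is one flat list of numbers, 7 for each row, row after row: the finger opening in m, from 0 to 0.0854, then the shift along the tool's x, y, z in m, then the turn, a rotation vector about the tool's x, y, z in rad. A call has 1 to 20 rows; each row shifts and turns the commanded pose from where the row before left it, along the tool's axes as they then stand; what a row does not reach is not made up. A row lasts 1/10 s, in which the tool goes at most 50 mm and 8.59 degrees, less where a joint would pass 70% of its speed; a pose out of reach is approached as far as the arm can. A call with a gripper value outside its range is refused whole. The fingers move at their own pace and stop on an object; "newtons" is the grip in N (left out, the last holds). Time passes only in rows, so rows that do not move let the fingers close. It gives the time, the measured TCP pose, the force, the opening and the grip force at its end, in the units of the state.
- sensors.get_obs(): the state, without advancing time (a new reading comes with each control period).
- optics.get_image(name): name is "side" or "top"; returns a dict with "pixels" (480x640x3 uint8, red, green, blue), "fx", "fy", "cx", "cy" (pixels), "xyz" and "rotation" of the camera in the world. Camera axes: x right, y down, z forward; pixel columns grow to the right and rows downward; lengths in m; the calibration is good to about 2 mm. A picture is of the moment at which its call begins. There is no depth.
- ticket.job_done(): hands the job in; it is judged then, once.
The state is a dict: "time_s": time; "joints": joint angles; "qd": joint speeds; "joint_torque": joint torques, N m; "tcp_pos": TCP position; "orientation": TCP orientation; "wrist_force": force on the tool from outside, world axes, zero at the start; "torque": the same for the moment, N m; "finger_gap": finger opening in m; "grip_force": force on a finger pad.
Only numpy, scipy, OpenCV 4.12 (cv2) and the standard library are available. Lean on these libraries where they do the work, as an engineer would, in place of code of your own. Each camera call takes 0.05 s, during which the arm holds its last target. There are 200 camera calls.

### The job

Lock the spindle of the model-maker's indexing head: take the red-headed steel pin out of its wooden rack and stand it in the guide hole on top of the blue headstock, then turn the spindle with the lever, gently and by feel, until its hidden cross-hole comes under the pin and the pin drops in and catches. Then press the pin fully home, its head flat on the headstock. Do not force the lever once the pin has caught, do not ram the pin, and leave the brush, the timber cube and the foam block where they are.

Things in the scene. Friction and masses are not known exactly. Their poses are not given: they have to be found in the camera images.
- indexing_head: fixed indexing head: grey base 80 x 106 x 10 mm, blue headstock 52 (x) x 36 (y) mm, its flat top 87 mm above the desk. Origin: centre of the base's underside, on the axis of the vertical pin bore; z up. The horizontal spindle (diameter 30 mm) runs along y, 50 mm above the desk: lever on its +y end, plywood faceplate (diameter 72) with blue foam on its -y end, to y = -88 mm.
- guide_mouth (a point): centre of the mouth of the round guide hole in the headstock's top, 87 mm above the desk; 14 mm wide for the first 4 mm, then 11 mm wide, 20 mm long in all; axes as the head's. The spindle lies just below it, its cross-hole hidden inside. A pin standing here on the unaligned spindle has its tip 65 mm above the desk, its head 51 mm clear of the headstock.
- lever: lever on the spindle's +y end. Origin on the spindle's axis, 50 mm over the head's origin; y along the spindle, z along the lever; turning about +y leans it to the head's +x. Hub diameter 38 mm; steel bar 9 (x) x 10 (y) mm at y = +55 mm, 14 to 78 mm from the axis. Starts leaning 33 to 45 degrees to the head's -x (robot's side); stays where left; turns with 1 to 2 N on the bar; stops at 60 degrees.
- spindle_end (a point): centre of the lever's hub on the spindle's axis, 55 mm to +y of the bore and 50 mm above the desk. The cross-hole lines up at one unknown lever angle, from 3 degrees to the -x side to 23 degrees to the +x side of upright, and lets the pin in within about 4 degrees either way; the pin then blocks the lever. More than about 10 N at the knob after that shears the pin.
- lever_knob (a point): centre of the black ball knob (diameter 18 mm) at the end of the lever, 81 mm from the spindle's axis. It moves on an arc in the head's x-z plane: follow its rise and fall when pushing or holding it, since a finger pushed level against it can stick by friction.
- lock_pin: loose steel pin, 70 g: shank diameter 10 mm, 73 mm long, with a round nose; red knurled head diameter 18 mm, 14 mm high, total length 87 mm. Origin: the tip of the nose; z axis along the pin to the head. Starts upright in the rack, tip 10 mm above the desk, head 73 to 87 mm above the tip.
- pin_top (a point): centre of the top face of the pin's red head, 87 mm from the tip. When the cross-hole comes under it the pin drops about 40 mm by its own weight onto a sprung ball, its head then about 10 mm clear of the headstock; pressing it past the ball takes about 4 to 15 N. Fully home the head's underside lies on the headstock, top 101 mm and tip 14 mm above the desk; over 50 N marks the headstock.
- pin_rack: fixed wooden block 56 x 56 x 40 mm with one upright hole, diameter 12.6 mm, 30 mm deep; origin: centre of its underside
- drafting_brush: bystander: wooden drafting brush 24 x 160 x 27 mm lying on the desk behind the head; origin: centre of its underside
- timber_block_2: bystander: timber cube 34 mm to the right of the head; origin: centre of its underside
- foam_mass_2: bystander: pale blue foam block 44 x 44 x 58 mm to the left of the head; origin: centre of its underside

How it is judged:
By the outcome, as a careful person would: the job done as asked, in the order asked, and still so for the second after the job is handed in, with the robot touching nothing.
It also fails if it takes over 70 s, if anything falls off the work surface, if the arm or the gripper's body presses on something with over 40 N, if the wrist force passes 120 N, or if a joint passes its speed limit or range.

## Working session

There is one attempt and no reset: what is moved stays moved. The work goes in short steps, Python scripts to look and compute and a tool call to move; the robot and the scene stay as the last step left them, time stands still between calls to the robot, and variables do not carry over. Pictures are saved under pics/ and viewed, at most 10 in all, crops included, and the job is handed in when it is done.

Besides the shell and the picture viewer there is one more tool, called after "Emit:" in YAML: its name, and indented under it one key for each argument. step_arm: Moves the arm, as the interface text tells. Its arguments: {"type":"object","properties":{"targets":{"type":"array","items":{"type":"number"}},"newtons":{"type":"number"}},"required":["targets"]}

```bash
mkdir -p pics
python3 - <<'E'
from workcell import sensors, optics
import cv2, numpy as np
print(sensors.get_obs())
for n in("side","top"):
    d=optics.get_image(n); cv2.imwrite(f"pics/{n}0.png",d["pixels"][:,:,::-1])
    print(n,{k:np.round(v,4).tolist() for k,v in d.items() if k!="pixels"})
E
```

```text
{'time_s': 0.0, 'joints': array([ 7.07599886e+01,  1.80046805e+01, -2.75418039e+00,  6.93417191e+01,
       -1.05414427e-03,  9.00009512e+01]), 'qd': array([ 0.07133232,  0.0297712 , -0.03134497,  0.01366049,  0.00502621,
       -0.09772479]), 'joint_torque': array([-1.64317455e-03, -5.39589608e+01,  3.39747798e+01,  1.95669592e-02,
       -1.05945960e-04,  1.98781015e-05]), 'tcp_pos': array([0.19751422, 0.56589122, 0.21022987]), 'orientation': array([-1.79899420e+02,  1.05581240e-03,  1.60759039e+02]), 'wrist_force': array([-0.23953889,  0.12505374,  0.50429175]), 'torque': array([ 0.0310517 , -0.0318546 ,  0.00438723]), 'grip_force': 0.0, 'finger_gap': 0.08544982388442493}
side {'fx': 469.931, 'fy': 469.931, 'cx': 314.7746, 'cy': 238.2208, 'xyz': [0.3718, 0.8837, 0.5665], 'rotation': [-118.9502, -0.6178, -167.9315]}
top {'fx': 521.6958, 'fy': 521.6958, 'cx': 323.7357, 'cy': 250.8607, 'xyz': [0.3623, 0.0777, 1.2045], 'rotation': [-169.9482, -1.1522, -89.7892]}
```

View pics/side0.png

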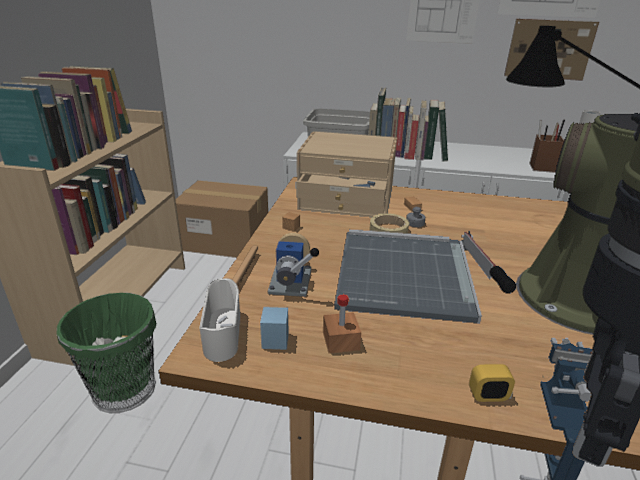

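View pics/top0.png

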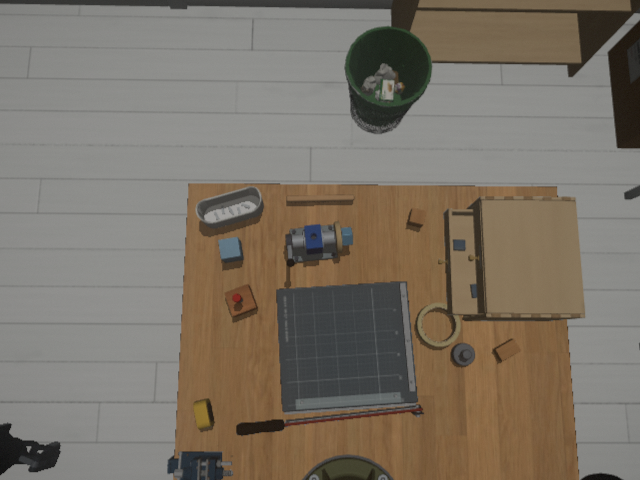

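The side view shows the red pin head at about (344,300), the blue headstock at (290,248) and the black knob at (314,252). In the top view the pin is at (237,298), the headstock at (314,238) and the knob at (290,262).

```bash
cat > h.py <<'E'
import cv2, numpy as np
from scipy.spatial.transform import Rotation as R
from workcell import sensors, optics
def cam(n): 
    d=optics.get_image(n); d["R"]=R.from_euler("xyz",d["rotation"],degrees=True).as_matrix(); return d
def ray(d,p): return d["R"]@np.array([(p[0]-d["cx"])/d["fx"],(p[1]-d["cy"])/d["fy"],1])
def plane(d,p,z):
    r=ray(d,p); return d["xyz"]+r*(z-d["xyz"][2])/r[2]
def proj(d,X):
    c=d["R"].T@(np.asarray(X)-d["xyz"]); return np.array([d["fx"]*c[0]/c[2]+d["cx"],d["fy"]*c[1]/c[2]+d["cy"]])
def tri(d1,p1,d2,p2):
    a,b=ray(d1,p1),ray(d2,p2); s=np.linalg.lstsq(np.c_[a,-b],d2["xyz"]-d1["xyz"],rcond=None)[0]
    A,B=d1["xyz"]+a*s[0],d2["xyz"]+b*s[1]; return (A+B)/2,np.linalg.norm(A-B)
def mask(d,f,box):
    r,g,b=[d["pixels"][:,:,i].astype(int) for i in range(3)]; m=f(r,g,b); k=np.zeros_like(m); x0,y0,x1,y1=box; k[y0:y1,x0:x1]=m[y0:y1,x0:x1]; return k
def cen(m): y,x=np.nonzero(m); return np.array([x.mean(),y.mean()]),len(x)
red=lambda r,g,b:(r>110)&(g<70)&(b<70)
blue=lambda r,g,b:(b>90)&(r<60)&(b>2*g)
black=lambda r,g,b:(r<45)&(g<45)&(b<45)
E
python3 - <<'E'
from h import *
s,t=cam("side"),cam("top"); 
np.savez("imgs.npz",s=s["pixels"],t=t["pixels"])
def up(d,x0,y0,x1,y1,f): return cv2.resize(d["pixels"][y0:y1,x0:x1,::-1],None,fx=f,fy=f,interpolation=cv2.INTER_NEAREST)
a=up(t,215,210,365,330,5);b=up(s,250,220,370,360,4)
cv2.imwrite("pics/ta.png",a);cv2.imwrite("pics/sb.png",b)
rs,rt=[cen(mask(d,red,bx)) for d,bx in((s,(320,285,365,320)),(t,(220,280,260,320)))]
print(rs,rt,tri(s,rs[0],t,rt[0]), plane(t,rt[0],.09))
for d,bx in((t,(295,215,335,262)),(s,(265,230,320,290))):
    m=mask(d,blue,bx); print(cen(m)); ys,xs=np.nonzero(m); print(cv2.minAreaRect(np.c_[xs,ys].astype(np.float32)))
ks,kt=[cen(mask(d,black,bx)) for d,bx in((s,(305,242,325,262)),(t,(282,255,298,270)))]
print(ks,kt,tri(s,ks[0],t,kt[0]))
E
```

```text
(array([342.48979592, 297.44897959]), 49) (array([235.6122449 , 296.91836735]), 49) (array([0.45720836, 0.24231717, 0.09628065]), np.float64(0.0025573860886254317)) [0.45903448 0.24334609 0.09      ]
(array([nan, nan]), 0)
((0.0, 0.0), (0.0, 0.0), 0.0)
(array([nan, nan]), 0)
((0.0, 0.0), (0.0, 0.0), 0.0)
(array([314.12962963, 251.7037037 ]), 54) (array([290.2       , 262.35555556]), 45) (array([0.53045929, 0.12735983, 0.10972708]), np.float64(0.0015279509808955138))h.py:16: RuntimeWarning: Mean of empty slice.
  def cen(m): y,x=np.nonzero(m); return np.array([x.mean(),y.mean()]),len(x)
  ret = ret.dtype.type(ret / rcount)
```

View pics/ta.png

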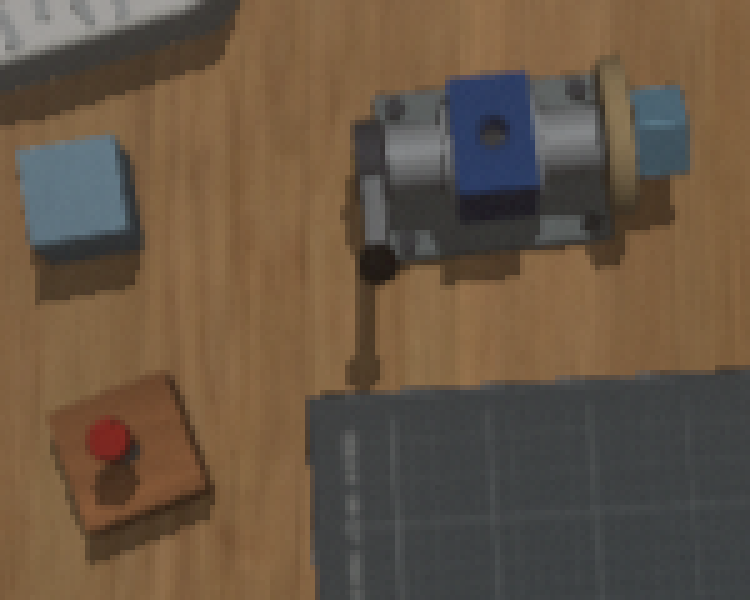

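View pics/sb.png

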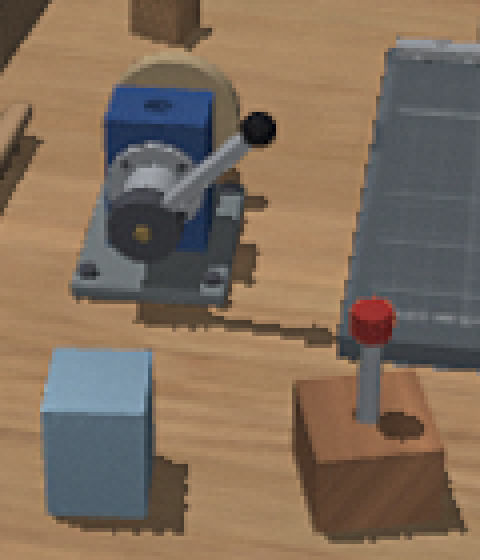

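The top crop shows the guide hole at (493,130), which is full-image (313.6,236). The blue top face corners are near (446,77), (526,72), (539,187) and (458,195). The side crop shows the hole at about (158,104), full-image (289.5,246), with the lever leaning towards the robot.

Run:
```python
from h import *
s,t=cam("side"),cam("top")
red2=lambda r,g,b:(r>70)&(r>2.2*g)&(r>2.2*b)
bl2=lambda r,g,b:(b>70)&(b>1.6*r)&(b>1.3*g)&(r<60)
hs=np.array([t["pixels"][225,308],t["pixels"][236,314],t["pixels"][251,312],s["pixels"][244,283]]);print(hs)
rt=cen(mask(t,red2,(220,280,260,320)));rs=cen(mask(s,red2,(320,285,365,320)))
print("pin",rt,rs,plane(t,rt[0],.097),plane(s,rs[0],.09),tri(s,rs[0],t,rt[0]))
m=mask(t,lambda r,g,b:bl2(r,g,b)&(b>100),(295,215,335,262)).astype(np.uint8)
m=cv2.morphologyEx(m,cv2.MORPH_CLOSE,np.ones((5,5)))
ys,xs=np.nonzero(m); q=cv2.boxPoints(cv2.minAreaRect(np.c_[xs,ys].astype(np.float32)))
print(len(xs),q); Q=np.array([plane(t,p,.087) for p in q]); print(Q,Q.mean(0))
# hole as darkest inside the top faces
for d,(x0,y0,x1,y1) in((t,(309,231,319,241)),(s,(283,243,297,249))):
    w=d["pixels"][y0:y1,x0:x1].astype(float).sum(2); print(w.astype(int))
    w=np.clip(np.median(w)-25-w,0,None); yy,xx=np.mgrid[y0:y1,x0:x1]; c=[(xx*w).sum()/w.sum(),(yy*w).sum()/w.sum()]
    print("hole",c,plane(d,c,.087))
```

```text
[[ 93  81  91]
 [ 55  52  54]
 [ 33  30  34]
 [ 48  75 123]]
pin (array([236.32727273, 297.56363636]), 55) (array([342.51515152, 299.85858586]), 99) [0.45707039 0.24075278 0.097     ] [0.45590748 0.24063    0.09      ] (array([0.45669191, 0.24160293, 0.09076558]), np.float64(0.0018204827545562664))
40 [[309. 225.]
 [321. 225.]
 [321. 247.]
 [309. 247.]]
[[0.61791591 0.08851682 0.087     ]
 [0.61813396 0.06218787 0.087     ]
 [0.56902821 0.06196223 0.087     ]
 [0.56883489 0.08809433 0.087     ]] [0.59347824 0.07519031 0.087     ]
[[207 202 204 200 203 201 207 202 203 198]
 [202 205 206 196 185 194 202 204 206 206]
 [203 200 173 162 148 151 164 201 203 199]
 [209 188 158 143 123 122 131 176 203 205]
 [202 177 145 135 132 122 127 151 193 202]
 [197 173 136 152 164 161 145 161 198 199]
 [204 178 175 183 176 176 193 177 194 205]
 [204 187 179 180 180 173 186 190 200 197]
 [205 201 193 182 177 179 181 195 202 204]
 [203 201 198 193 194 196 199 204 206 203]]
hole [np.float64(313.37984496124034), np.float64(234.6608527131783)] [0.59634773 0.07875534 0.087     ]
[[252 253 250 250 253 251 253 247 250 254 251 250 249 243]
 [246 240 250 248 245 235 235 238 241 245 256 254 247 254]
 [250 254 246 220 176 172 164 177 196 219 238 248 252 251]
 [248 258 247 163 144 156 152 192 169 168 233 248 251 249]
 [245 252 266 214 211 194 181 189 218 230 246 253 251 253]
 [249 250 262 265 240 244 224 225 234 252 253 253 248 254]]
hole [np.float64(288.7699346405229), np.float64(245.86274509803923)] [0.59298721 0.07867527 0.087     ]
```

Emit:
step_arm:
  targets: [0.06, 0, 0, 0, 0, 0, -0.1407, 0.06, 0, 0, 0, 0, 0, -0.1407, 0.06, 0, 0, 0, 0, 0, -0.1407, 0.06, -0.0209, -0.0315, 0, 0, 0, 0, 0.06, -0.0209, -0.0315, 0, 0, 0, 0, 0.06, -0.0209, -0.0315, 0, 0, 0, 0, 0.06, -0.0209, -0.0315, 0, 0, 0, 0, 0.06, -0.0209, -0.0315, 0, 0, 0, 0, 0.06, -0.0209, -0.0315, 0, 0, 0, 0, 0.06, -0.0209, -0.0315, 0, 0, 0, 0, 0.06, -0.0209, -0.0315, 0, 0, 0, 0, 0.06, -0.0209, -0.0315, 0, 0, 0, 0, 0.06, -0.0209, -0.0315, 0, 0, 0, 0, 0.06, -0.0209, -0.0315, 0, 0, 0, 0, 0.06, 0, 0, 0.03, 0, 0, 0, 0.06, 0, 0, 0.03, 0, 0, 0, 0.06, 0, 0, 0, 0, 0, 0]
  newtons: 30

```text
time_s: 2.0
tcp_pos: [0.4541, 0.2392, 0.1476]
orientation: [-179.9, -0.4, -175.1]
wrist_force: [-0.2, -0.7, 0.3]
finger_gap: 0.0598
grip_force: 0.0
```

Run:
```python
from h import *
o=sensors.get_obs();print(o["tcp_pos"],o["orientation"],o["finger_gap"])
d=cam("side");cv2.imwrite("pics/s2.png",cv2.resize(d["pixels"][190:370,240:440,::-1],None,fx=3,fy=3))
t=cam("top")
bl=lambda r,g,b:(b>1.5*r)&(b>1.25*g)&(b>70)&(r<50)
print(t["pixels"][240,308],t["pixels"][247,313],t["pixels"][251,312])
m=mask(t,lambda r,g,b:bl(r,g,b)&(r+g+b>185),(295,215,335,262)).astype(np.uint8)
m=cv2.morphologyEx(m,cv2.MORPH_CLOSE,np.ones((5,5)))
ys,xs=np.nonzero(m); q=cv2.boxPoints(cv2.minAreaRect(np.c_[xs,ys].astype(np.float32)))
Q=np.array([plane(t,p,.087) for p in q]); print(len(xs),q,Q[:,:2],Q.mean(0))
```

```text
[0.45407202 0.23921045 0.14759599] [-179.85204446   -0.35617007 -175.11144783] 0.05981663294173992
[ 52  68 112] [ 48  65 103] [37 34 42]
71 [[305.69916 228.48672]
 [318.11066 227.6593 ]
 [319.4204  247.30533]
 [307.0089  248.13275]] [[0.61002906 0.09567875]
 [0.61210708 0.06849638]
 [0.56832645 0.06540001]
 [0.56629579 0.09240465]] [0.5891896  0.08049494 0.087     ]
```

View pics/s2.png

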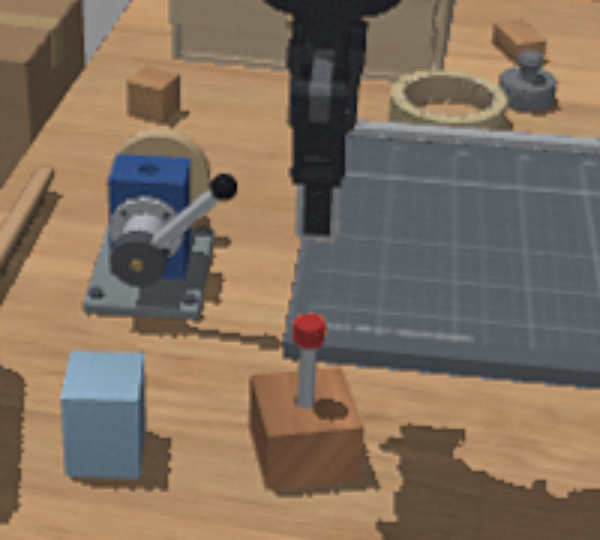

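The picture shows the fingers hovering at full-image (346,268), above and slightly right of the pin head at (343,300). I'll check this against the projected TCP.

Run:
```python
from h import *
d=cam("side");t=cam("top");o=sensors.get_obs();p=o["tcp_pos"]
print(proj(d,p),proj(t,p),proj(d,[.4568,.2409,.09]),proj(d,[.4568,.2409,.04]))
print(proj(d,p+[0,.0375,.013]),proj(d,p+[0,-.0375,.013]))
```

```text
[342.99773574 268.93224999] [231.78402645 294.99613729] [341.96948463 299.88113958] [340.85890148 323.11269077]
[339.51251998 274.62819544] [346.81524862 250.67750739]
```

Run:
```python
from h import *
d=cam("side");t=cam("top")
a=cv2.resize(d["pixels"][225:315,310:380,::-1],None,fx=6,fy=6,interpolation=cv2.INTER_NEAREST)
b=cv2.resize(t["pixels"][265:325,205:265,::-1],None,fx=6,fy=6,interpolation=cv2.INTER_NEAREST)
c=np.zeros((540,790,3),np.uint8);c[:540,:420]=a;c[:360,425:785]=b
cv2.imwrite("pics/z3.png",cv2.convertScaleAbs(c,alpha=1.8))
```

```text
(no output)
```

View pics/z3.png

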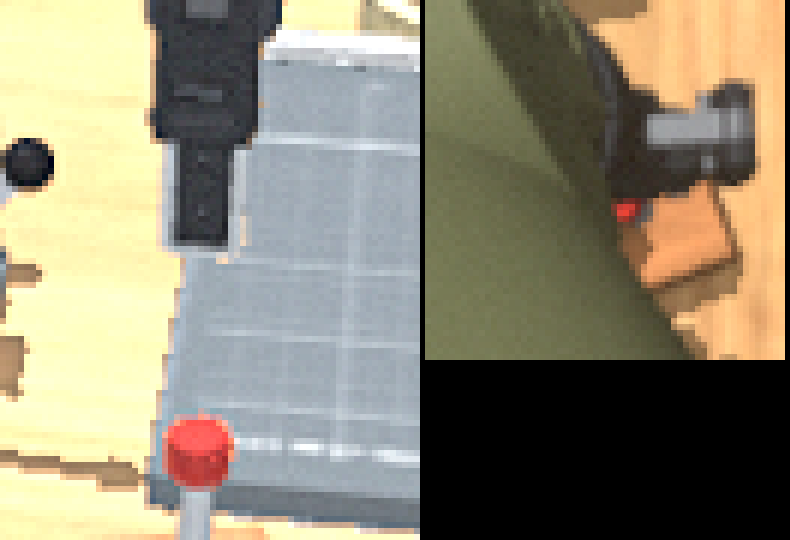

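The finger pad centre is at about (343.6,267) in the side image, within a few pixels of the prediction once pad swing-back is counted. I'll descend and grip the head.

Emit:
step_arm:
  targets: [0.06, -0.003, 0.0015, 0.025, 0, 0, 0, 0.06, 0, 0, 0.025, 0, 0, 0, 0.06, 0, 0, 0.018, 0, 0, 0, 0.06, 0, 0, 0.008, 0, 0, 0, 0.06, 0, 0, 0, 0, 0, 0, 0.03, 0, 0, 0, 0, 0, 0, 0.03, 0, 0, 0, 0, 0, 0]
  newtons: 30

```text
time_s: 3.0
tcp_pos: [0.4605, 0.2434, 0.0764]
orientation: [180.0, 0.1, -175.0]
wrist_force: [0.1, 1.0, -0.1]
finger_gap: 0.0321
grip_force: 0.0
```

Run:
```python
from h import *
d=cam("side")
o=sensors.get_obs();print(o["tcp_pos"],o["orientation"],o["finger_gap"],o["wrist_force"])
a=cv2.resize(d["pixels"][245:355,290:400,::-1],None,fx=5,fy=5,interpolation=cv2.INTER_NEAREST)
cv2.imwrite("pics/z4.png",cv2.convertScaleAbs(a,alpha=1.8))
```

```text
[0.46037626 0.24333354 0.07630853] [ 1.79954564e+02  1.07510645e-01 -1.75053658e+02] 0.029950203933635424 [ 0.0411619  -0.49072684 -1.12815334]
```

View pics/z4.png

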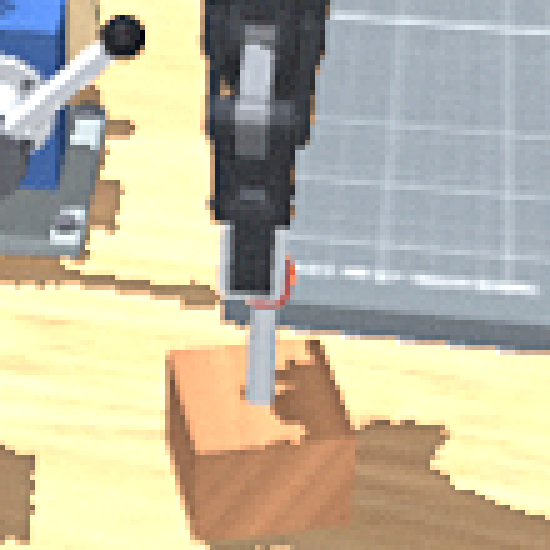

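The pad is centred at about (341,304), with the pin head behind it at (342.5,300). The tool needs about 4 mm towards −x and 5 mm down, then close.

Emit:
step_arm:
  targets: [0.03, 0.004, -0.0015, 0.003, 0, 0, 0, 0.03, 0, 0, 0.002, 0, 0, 0, 0.03, 0, 0, 0, 0, 0, 0, 0.015, 0, 0, 0, 0, 0, 0, 0.01, 0, 0, 0, 0, 0, 0, 0.01, 0, 0, 0, 0, 0, 0, 0.01, 0, 0, 0, 0, 0, 0]
  newtons: 40

```text
time_s: 3.75
tcp_pos: [0.4558, 0.241, 0.0702]
orientation: [-180.0, 0.0, -175.1]
wrist_force: [0.3, -0.4, 1.7]
finger_gap: 0.015
grip_force: 39.0
```

Emit:
step_arm:
  targets: [0.01, 0, 0, -0.01, 0, 0, 0, 0.01, 0, 0, -0.02, 0, 0, 0, 0.01, 0, 0, -0.025, 0, 0, 0, 0.01, 0, 0, -0.025, 0, 0, 0, 0.01, 0, 0, -0.02, 0, 0, 0, 0.01, 0, 0, -0.01, 0, 0, 0, 0.01, 0, 0, 0, 0, 0, 0, 0.01, 0, 0, 0, 0, 0, 0]

```text
time_s: 4.55
tcp_pos: [0.4553, 0.2409, 0.1795]
orientation: [-180.0, -0.0, -175.1]
wrist_force: [0.3, 1.0, -1.3]
finger_gap: 0.0149
grip_force: 39.1
```

Run:
```python
from h import *
d=cam("side")
o=sensors.get_obs();p=o["tcp_pos"];print(p,o["orientation"],o["finger_gap"],o["wrist_force"],o["grip_force"])
print(proj(d,p),proj(d,p+[0,0,.019]))
a=cv2.resize(d["pixels"][200:320,290:410,::-1],None,fx=4,fy=4,interpolation=cv2.INTER_NEAREST)
cv2.imwrite("pics/z5.png",cv2.convertScaleAbs(a,alpha=1.8))
```

```text
[0.45497302 0.24070185 0.17907168] [-1.79967599e+02 -8.69176716e-02 -1.75054897e+02] 0.014998744627870935 [-0.12612329  0.41363888 -1.22182258] 39.10321533679962
[345.27108211 254.86915077] [345.77739292 244.57524289]
```

View pics/z5.png

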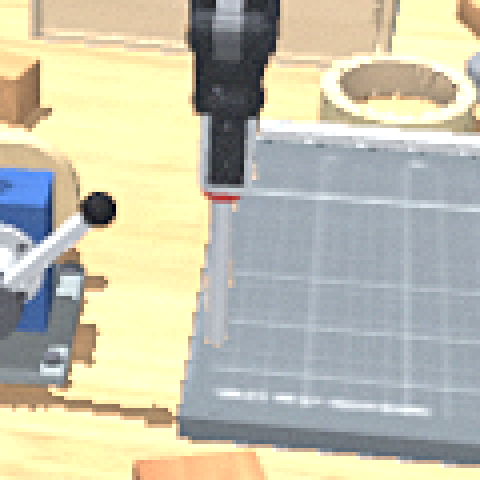

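The pin hangs vertically from the fingers, with its tip at about (343.8,286.5). Next I move it over the guide hole.

Emit:
step_arm:
  targets: [0.01, 0, 0, -0.015, 0, 0, 0, 0.01, 0, 0, -0.015, 0, 0, 0, 0.01, -0.0154, -0.0217, 0, 0, 0, 0, 0.01, -0.0154, -0.0217, 0, 0, 0, 0, 0.01, -0.0154, -0.0217, 0, 0, 0, 0, 0.01, -0.0154, -0.0217, 0, 0, 0, 0, 0.01, -0.0154, -0.0217, 0, 0, 0, 0, 0.01, -0.0154, -0.0217, 0, 0, 0, 0, 0.01, -0.0154, -0.0217, 0, 0, 0, 0, 0.01, -0.0154, -0.0217, 0, 0, 0, 0, 0.01, 0, 0, 0, 0, 0, 0, 0.01, 0, 0, 0.02, 0, 0, 0, 0.01, 0, 0, 0.02, 0, 0, 0, 0.01, 0, 0, 0, 0, 0, 0, 0.01, 0, 0, 0, 0, 0, 0]

```text
time_s: 6.1
tcp_pos: [0.5922, 0.079, 0.1694]
orientation: [180.0, -0.1, -175.0]
wrist_force: [-0.6, 0.7, -0.2]
finger_gap: 0.015
grip_force: 39.2
```

Run:
```python
from h import *
d=cam("side");t=cam("top")
o=sensors.get_obs();p=o["tcp_pos"];print(p,o["orientation"],o["finger_gap"],o["wrist_force"],o["grip_force"])
tip=p+[0,0,-.0602]
print("tip pred",proj(d,tip),proj(t,tip),"hole",proj(d,[.5937,.0788,.087]),proj(t,[.5937,.0788,.087]))
a=cv2.resize(d["pixels"][190:290,255:345,::-1],None,fx=6,fy=6,interpolation=cv2.INTER_NEAREST)
cv2.imwrite("pics/z6.png",cv2.convertScaleAbs(a,alpha=1.8))
```

```text
[0.59357343 0.07907065 0.17086944] [ 1.79991642e+02  4.36677905e-02 -1.75030778e+02] 0.015409273681446805 [ 0.0366159  -0.00204423 -0.35122544] 39.18564856052399
tip pred [288.2514485  235.76700764] [313.229594   233.66163561] hole [288.41697119 245.8528489 ] [313.35075807 235.84663572]
```

View pics/z6.png

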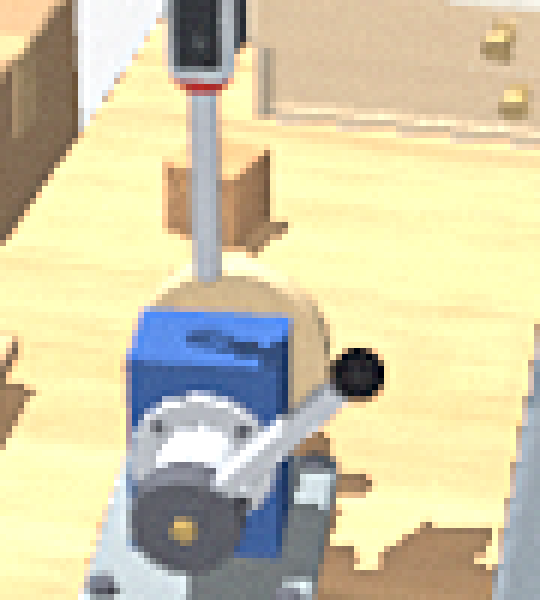

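The pin tip at about (289.0,236.2) lines up with the hole column of 289. I'll lower it gently in stages.

Emit:
step_arm:
  targets: [0.01, 0, 0, 0.012, 0, 0, 0, 0.01, 0, 0, 0.01, 0, 0, 0, 0.01, 0, 0, 0.003, 0, 0, 0, 0.01, 0, 0, 0.003, 0, 0, 0, 0.01, 0, 0, 0, 0, 0, 0, 0.01, 0, 0, 0, 0, 0, 0]

```text
time_s: 6.8
tcp_pos: [0.5935, 0.0787, 0.1422]
orientation: [-180.0, 0.0, -175.1]
wrist_force: [0.3, 0.3, -1.2]
finger_gap: 0.0149
grip_force: 39.2
```

Emit:
step_arm:
  targets: [0.01, 0, 0, 0.002, 0, 0, 0, 0.01, 0, 0, 0.001, 0, 0, 0, 0.01, 0, 0, 0, 0, 0, 0]

```text
time_s: 7.1
tcp_pos: [0.5933, 0.0787, 0.139]
orientation: [180.0, -0.0, -175.1]
wrist_force: [-0.2, 0.2, -0.1]
finger_gap: 0.015
grip_force: 39.2
```

Emit:
step_arm:
  targets: [0.01, 0, 0, 0.002, 0, 0, 0, 0.01, 0, 0, 0.002, 0, 0, 0, 0.01, 0, 0, 0, 0, 0, 0]

```text
time_s: 7.4
tcp_pos: [0.5931, 0.0787, 0.1347]
orientation: [180.0, -0.0, -175.1]
wrist_force: [-0.4, -0.6, -1.2]
finger_gap: 0.0151
grip_force: 39.2
```

Emit:
step_arm:
  targets: [0.01, 0, 0, 0.002, 0, 0, 0, 0.01, 0, 0, 0.002, 0, 0, 0, 0.01, 0, 0, 0, 0, 0, 0]

```text
time_s: 7.7
tcp_pos: [0.5931, 0.0786, 0.1307]
orientation: [180.0, -0.0, -175.1]
wrist_force: [-0.8, 0.3, -0.7]
finger_gap: 0.0152
grip_force: 39.2
```

Emit:
step_arm:
  targets: [0.01, 0, 0, 0.002, 0, 0, 0, 0.01, 0, 0, 0.002, 0, 0, 0, 0.01, 0, 0, 0, 0, 0, 0, 0.022, 0, 0, 0, 0, 0, 0, 0.035, 0, 0, 0, 0, 0, 0, 0.035, 0, 0, 0, 0, 0, 0]

```text
time_s: 8.3
tcp_pos: [0.5936, 0.0787, 0.1273]
orientation: [-180.0, 0.0, -175.1]
wrist_force: [0.0, -0.6, -0.5]
finger_gap: 0.0349
grip_force: 0.0
```

Emit:
step_arm:
  targets: [0.035, 0, 0, -0.01, 0, 0, 0, 0.035, 0, 0, -0.02, 0, 0, 0, 0.035, 0, 0, -0.02, 0, 0, 0, 0.035, 0, 0, -0.02, 0, 0, 0, 0, 0, 0, 0, 0, 0, 0]

```text
time_s: 8.8
tcp_pos: [0.5955, 0.0789, 0.201]
orientation: [180.0, 0.3, -175.1]
wrist_force: [1.0, 0.5, 0.9]
finger_gap: 0.022
grip_force: 0.0
```

Run:
```python
from h import *
d=cam("side");t=cam("top")
o=sensors.get_obs();print(o["tcp_pos"],o["finger_gap"],o["wrist_force"])
a=cv2.resize(d["pixels"][175:285,255:355,::-1],None,fx=5,fy=5,interpolation=cv2.INTER_NEAREST)
cv2.imwrite("pics/z7.png",cv2.convertScaleAbs(a,alpha=1.8))
red2=lambda r,g,b:(r>70)&(r>2.2*g)&(r>2.2*b)
m=mask(d,red2,(265,175,320,285)); c,n=cen(m); print("red",c,n,"want",proj(d,[.5937,.0788,.145]))
ks=cen(mask(d,black,(306,242,325,262)))[0]; print("knob",ks)
h=R.from_euler("z",4.7,degrees=True).as_matrix()
for a in(35,37,39,41,43,45): 
  X=np.array([.5937,.0788,.05])+h@[-.081*np.sin(np.radians(a)),.055,.081*np.cos(np.radians(a))]; print(a,X,proj(d,X),proj(t,X))
```

```text
[0.59381079 0.07874547 0.19776848] 0.0066922846533650614 [-0.39494189 -0.49928192 -1.5158849 ]
red [288.18309859 220.11267606] 71 want [287.9389587  220.52519411]
knob [314.12962963 251.7037037 ]
35 [0.54288992 0.12980822 0.11635132] [307.11464738 248.51203745] [289.02894126 256.41019171]
37 [0.54061028 0.1296208  0.11468948] [308.30124876 249.35504393] [289.13686025 257.60336977]
39 [0.53838984 0.12943824 0.11294882] [309.45527464 250.23036644] [289.24433547 258.77218233]
41 [0.53623129 0.12926078 0.11113148] [310.57521583 251.13674501] [289.35121244 259.91501996]
43 [0.53413727 0.12908862 0.10923965] [311.65962073 252.0728778 ] [289.45733881 261.03032838]
45 [0.53211033 0.12892197 0.10727565] [312.7070975  253.03742381] [289.56256459 262.11661109]
```

View pics/z7.png

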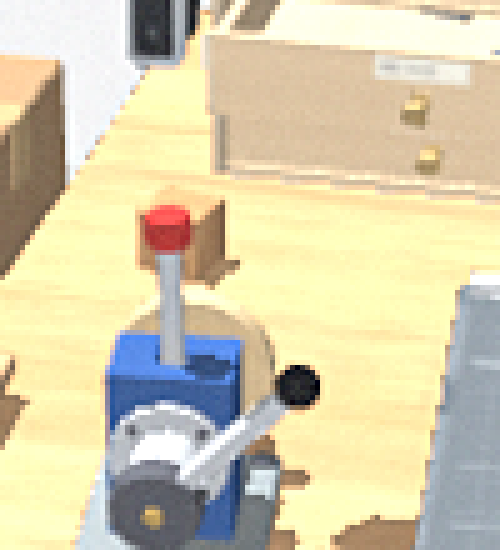

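The pin stands upright in the guide hole, with its red head at (288.2,220.1) and the knob unmoved at (314.1,251.7). I'll take the closed fingers to the robot's side of the knob.

Emit:
step_arm:
  targets: [0, 0.022, 0.0137, 0, 0, 0, 0, 0, 0.022, 0.0137, 0, 0, 0, 0, 0, 0.022, 0.0137, 0, 0, 0, 0, 0, 0.0215, 0.0138, 0, 0, 0, 0, 0, 0, 0, 0.02, 0, 0, 0, 0, 0, 0, 0.025, 0, 0, 0, 0, 0, 0, 0.025, 0, 0, 0, 0, 0, 0, 0.02, 0, 0, 0, 0, 0, 0, 0.008, 0, 0, 0, 0, 0, 0, 0, 0, 0, 0, 0, 0, 0, 0, 0, 0, 0]

```text
time_s: 10.0
tcp_pos: [0.5016, 0.1258, 0.0994]
orientation: [-180.0, 0.0, -175.1]
wrist_force: [0.1, 0.5, 0.1]
finger_gap: 0.0004
grip_force: 0.0
```

```bash
cat > look.py <<'E'
from h import *
d=cam("side");t=cam("top");o=sensors.get_obs();p=o["tcp_pos"];np.set_printoptions(precision=4,suppress=True)
red2=lambda r,g,b:(r>70)&(r>2.2*g)&(r>2.2*b)
c,n=cen(mask(d,red2,(265,175,320,285)));print("t",o["time_s"],"tcp",p,"F",o["wrist_force"],"red",c,n)
y=np.radians(5.3);C=np.array([.5937,.0788]);h=np.array([[np.cos(y),np.sin(y)],[-np.sin(y),np.cos(y)]])@(p[:2]-C)
print("tcp head frame",h,"z",p[2])
th=np.degrees(np.arcsin((h[0]+.020)/.081));print("lever if touching",th)
E
python3 look.py
python3 - <<'E'
from h import *
d=cam("side")
print(plane(d,(285.1,277.7),.05))
E
```

```text
t 10.1 tcp [0.5023 0.126  0.1001] F [0.058  0.3484 0.625 ] red [288.1831 220.1127] 71
tcp head frame [-0.0867  0.0554] z 0.10012022432925158
lever if touching -55.38900844481971
[0.58485897 0.139834   0.05      ]
```

Emit:
step_arm:
  targets: [0, -0.005, 0, 0, 0, 0, 0, 0, -0.005, 0, 0, 0, 0, 0, 0, -0.0047, 0, -0.004, 0, 0, 0, 0, -0.0045, 0, -0.0035, 0, 0, 0, 0, -0.0047, 0, -0.0032, 0, 0, 0, 0, -0.0049, 0, -0.0028, 0, 0, 0, 0, 0, 0, 0, 0, 0, 0]

```text
time_s: 10.85
tcp_pos: [0.5313, 0.1285, 0.1132]
orientation: [180.0, 0.1, -175.1]
wrist_force: [0.7, 0.0, -0.4]
finger_gap: -0.0002
grip_force: 0.0
```

```bash
python3 look.py
python3 - <<'E'
from h import *
d=cam("side")
a=cv2.resize(d["pixels"][175:285,255:355,::-1],None,fx=5,fy=5,interpolation=cv2.INTER_NEAREST)
cv2.imwrite("pics/z8.png",cv2.convertScaleAbs(a,alpha=1.8))
E
```

```text
t 10.95 tcp [0.5301 0.1283 0.1126] F [-0.4992 -0.04   -0.7559] red [288.1831 220.1127] 71
tcp head frame [-0.0587  0.0551] z 0.11255722623161205
lever if touching -28.557265750780203
```

View pics/z8.png

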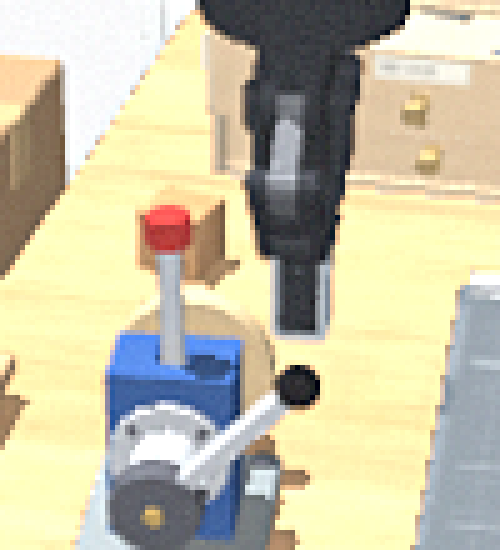

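The lever has not moved. The finger end, at about (315,241.5), passed above the knob at (314.5,252), so the fingers end about 12 mm higher than the TCP reading suggests. I'll back off, go lower and repeat.

Emit:
step_arm:
  targets: [0, 0, 0, -0.006, 0, 0, 0, 0, 0.015, 0, 0, 0, 0, 0, 0, 0.015, 0, 0, 0, 0, 0, 0, 0, 0, 0.015, 0, 0, 0, 0, 0, 0, 0.015, 0, 0, 0, 0, 0, 0, 0, 0, 0, 0]

```text
time_s: 11.6
tcp_pos: [0.4985, 0.1253, 0.0873]
orientation: [-180.0, -0.2, -175.0]
wrist_force: [0.2, 0.4, -0.3]
finger_gap: 0.0
grip_force: 0.0
```

```bash
python3 look.py
python3 - <<'E'
from h import *
d=cam("side");o=sensors.get_obs();p=o["tcp_pos"]
g=d["pixels"][200:290,315:350].astype(int).sum(2)
print(proj(d,p+[0,.0145,0]),proj(d,p+[0,.0145,.012]))
pic=d["pixels"]
for r in range(246,272,1): print(r,''.join('#' if pic[r,c].astype(int).sum()<120 else ('+' if abs(int(pic[r,c,0])-int(pic[r,c,2]))<18 else '.') for c in range(300,350)))
E
```

```text
t 11.7 tcp [0.5    0.1257 0.0889] F [0.3637 0.1721 0.2019] red [288.1831 220.1127] 71
tcp head frame [-0.089   0.0553] z 0.08890861220525667
lever if touching -58.39007440477403
[327.61383779 266.11097524] [327.76680099 260.71884956]
246 ...+.....................+++######+++........+++++
247 ...+.....................+++######+++.......+.++++
248 ..#..........###.........+++######+++.......++++++
249 ............######.......+++##+###+++.......++++++
250 ..#........##+####.......++#######+++.......++++++
251 ..#+......#########......++#######++........++++++
252 ..#+......+########......++#######++........++++++
253 ..#......++########......++++++++++..........+++++
254 ..#+...++++#######........++++++++++........++++++
255 ..#+..++++++#####..........................+.+++++
256 ..#+.++++++++..............................+++++++
257 ..#+++++++++...............................+++++++
258 .#.++++++++...............................++++++++
259 ..++++++++................................++++++++
260 .++++++++.................................++++++++
261 ++++++++..................................++++++++
262 +++++++...................................++++++++
263 ++++++....................................++++++++
264 +++++....................................+++++++++
265 ++++...+.................................+++++++++
266 ++..++++++...............................+++++++++
267 +.#+++++++...............................+++++++++
268 +.#++++++++..............................+++++++++
269 +.#+++++++++.............................+++++++++
270 ..#++++++++..............................+++++++++
271 .##++++++++..............................+++++++++
```

Emit:
step_arm:
  targets: [0, -0.006, 0, 0.003, 0, 0, 0, 0, -0.006, 0, 0, 0, 0, 0, 0, -0.0047, 0, -0.004, 0, 0, 0, 0, -0.0047, 0, -0.0035, 0, 0, 0, 0, 0, 0, 0, 0, 0, 0]

```text
time_s: 12.25
tcp_pos: [0.5209, 0.1278, 0.0939]
orientation: [180.0, -0.1, -175.0]
wrist_force: [-6.5, -0.6, 5.3]
finger_gap: 0.0
grip_force: 3.6
```

```bash
cat >> look.py <<'E'
pic=d["pixels"].astype(int)
m=mask(d,black,(280,228,325,262)).astype(np.uint8)
nn,_,st,ce=cv2.connectedComponentsWithStats(m)
for i in range(1,nn):
    if st[i,4]>15: print("dark",st[i],ce[i])
E
cat > ascii.py <<'E'
from h import *
import sys
d=cam("side");pic=d["pixels"];r0,r1,c0,c1=map(int,sys.argv[1:])
for r in range(r0,r1): print(r,''.join('#' if pic[r,c].astype(int).sum()<120 else ('+' if abs(int(pic[r,c,0])-int(pic[r,c,2]))<18 else '.') for c in range(c0,c1)))
E
python3 look.py; python3 ascii.py 238 262 290 340
```

```text
t 12.35 tcp [0.5207 0.1276 0.0935] F [-5.2854 -0.5862  4.8695] red [292.1528 221.0556] 72
tcp head frame [-0.0682  0.0553] z 0.09347161628290102
lever if touching -36.47341137320609
dark [311 228  14  22 199] [318.4422 236.7337]
dark [306 245   7   8  47] [309.3404 248.4468]
238 +++.....................++#######++...............
239 ++++....................++###+###++...............
240 +++.....................++#######+++..............
241 ++++....................++#######+++..............
242 +++.....+++++...........++#######++...............
243 +++.....................++#######+++..............
244 +++..........+....++....++#######+++..............
245 +++..........+...######.++#######+++..............
246 +++.............+######+++#######+++..............
247 ++..........#...#######+++#######+++..............
248 ............#...#######+++#######+++..............
249 ............#..+#######+++#######++...............
250 ............#..++######+++++++++++................
251 ............#++++######..++++++++++...............
252 .............+++++####..........++................
253 ............+++++++...............................
254 ............++++++................................
255 ...........+++++++................................
256 ++........+++++++.................................
257 +++++....+++++++..................................
258 ++++++..+++++++...................................
259 ++++++++++++++....................................
260 +++++++++++++.....................................
261 ++++++++++++......................................
```

The knob moved to (309.3,248.4), roughly −36°. The upward reaction means the finger edge rides high on the knob, so I'll back off, lower 8 mm and continue.

Emit:
step_arm:
  targets: [0, 0.006, 0, 0, 0, 0, 0, 0, 0, 0, 0.008, 0, 0, 0, 0, -0.006, 0, 0, 0, 0, 0, 0, -0.0047, 0, -0.0032, 0, 0, 0, 0, -0.0049, 0, -0.0028, 0, 0, 0, 0, 0, 0, 0, 0, 0, 0]

```text
time_s: 13.0
tcp_pos: [0.5327, 0.1286, 0.0918]
orientation: [180.0, 0.1, -175.1]
wrist_force: [0.1, -0.4, 0.6]
finger_gap: 0.0001
grip_force: 0.1
```

```bash
python3 look.py; python3 ascii.py 236 258 285 335
```

```text
t 13.1 tcp [0.5321 0.1285 0.0914] F [-0.078   0.7234 -0.513 ] red [292.0959 221.0959] 73
tcp head frame [-0.0568  0.0552] z 0.09137345069591513
lever if touching -26.991056646782777
dark [305 228  16  23 217] [312.7419 236.7419]
dark [299 241   8   8  54] [302.8519 244.537 ]
236 ....+++++.............++###########...............
237 ....+++++..............++########++...............
238 ...+++++...............++#######+++...............
239 ...+++++...............++#######+++...............
240 ...+++++...............++#######+++...............
241 +++++++++.......#####..++#######+++...............
242 ....++++.....++#######.++#######+++...............
243 ...+++++.......#######+++#######+++...............
244 ...+++++.......########+++######++................
245 ...+++++......#########++#######+++...............
246 ...+++++......########+++#######+++...............
247 ....+++.......+#######.++###+###+++...............
248 ..............++#####..++#######+++...............
249 .............++++++....++#######+++...............
250 .............++++++....+++++####++................
251 ............+++++++....+++++++++++................
252 ...........++++++.+.......+++++++.................
253 ...........++++++.+...............................
254 ..........+++++++#+...............................
255 ..........+++++..#+...............................
256 +++++++..++++++..#+...............................
257 ++++++++++++++...#................................
```

Emit:
step_arm:
  targets: [0, -0.0045, 0, -0.0022, 0, 0, 0, 0, -0.0052, 0, -0.0021, 0, 0, 0, 0, -0.0054, 0, -0.0018, 0, 0, 0, 0, -0.0055, 0, -0.0013, 0, 0, 0, 0, 0, 0, 0, 0, 0, 0]

```text
time_s: 13.65
tcp_pos: [0.5531, 0.1303, 0.0989]
orientation: [180.0, 0.1, -175.1]
wrist_force: [0.3, -0.1, -0.3]
finger_gap: 0.0001
grip_force: 0.0
```

```bash
python3 look.py
```

```text
t 13.75 tcp [0.5521 0.1301 0.0985] F [ 0.0014 -0.2541 -0.569 ] red [289.28 221.52] 25
tcp head frame [-0.0366  0.0549] z 0.09846711042273201
lever if touching -11.858633450761149
dark [294 228  16  19 158] [301.7532 235.2089]
dark [289 237   7   9  54] [292.1111 240.9444]
```

Emit:
step_arm:
  targets: [0, -0.0028, 0, -0.0005, 0, 0, 0, 0, -0.0027, 0, -0.0004, 0, 0, 0, 0, 0, 0, 0, 0, 0, 0]

```text
time_s: 14.05
tcp_pos: [0.5574, 0.1307, 0.0994]
orientation: [180.0, 0.0, -175.1]
wrist_force: [0.2, -0.1, -0.4]
finger_gap: 0.0001
grip_force: 0.1
```

```bash
cat >> look.py <<'E'
for nm,dd,bx in(("side",d,(270,200,310,275)),("top",t,(295,205,330,255))):
    m=mask(dd,lambda r,g,b:(r>55)&(r>1.9*g)&(r>1.9*b),bx);ys,xs=np.nonzero(m)
    print(nm,len(xs),(xs.min(),xs.max(),ys.min(),ys.max()) if len(xs) else "")
E
python3 look.py
```

```text
t 14.15 tcp [0.5573 0.1306 0.0994] F [ 0.0418 -0.1522 -0.7877] red [288.1667 222.5   ] 6
tcp head frame [-0.0314  0.055 ] z 0.0993885927493819
lever if touching -8.126407089727225
dark [292 228  15  18 153] [299.5686 235.1765]
dark [286 237   8   8  52] [289.9423 240.5577]
side 10 (np.int64(287), np.int64(289), np.int64(220), np.int64(225))
top 0
```

The gripper now hides the pin head from the side camera. I'll back off and tilt the tool 30°, with its body leaning towards the robot, to keep the pin in view.

Emit:
step_arm:
  targets: [0, 0.012, 0, 0, 0, 0, 0, 0, 0, 0, 0, 0, -0.1309, 0, 0, 0, 0, 0, 0, -0.1309, 0, 0, 0, 0, 0, 0, -0.1309, 0, 0, 0, 0, 0, 0, -0.1309, 0, 0, 0, 0, 0, 0, 0, 0, 0, 0, -0.0104, 0, 0.006, 0, 0, 0, 0, 0, 0, 0, 0, 0, 0]

```text
$.targets: bad value
```

```bash
python3 look.py; python3 ascii.py 205 256 275 335; python3 -c "
from h import *
o=sensors.get_obs();print(o['orientation'])"
```

```text
t 14.25 tcp [0.5572 0.1306 0.0994] F [-0.7689  0.0127  0.25  ] red [288.1667 222.3333] 6
tcp head frame [-0.0315  0.055 ] z 0.09940810358854091
lever if touching -8.181203096041372
dark [291 228  16  18 155] [299.5419 235.1097]
dark [286 237   8   8  52] [289.9423 240.5577]
side 13 (np.int64(287), np.int64(289), np.int64(219), np.int64(225))
top 0 
205 ..............#####++++++###########........................
206 ...............####++++++###########........................
207 ...............+###++++++###########........................
208 ...............+###++++++###########........................
209 ................###++++++###########........................
210 ................##+++++++###########........................
211 ................##+++++++###########........................
212 ................##+++++++###########........................
213 ................##+++++++##########.........................
214 ...............+##+++++++##########.........................
215 ..............+++++++++++++#######+.........................
216 ..............++++++++++++++##
[... 1915 characters left out ...]

246 ............+++++...+++++++++++.............................
247 ............+++++...+++++++++++.............................
248 .+..........+++++.........+.+...............................
249 ............+++++..........#................................
250 ............+++++..........#................................
251 ............++++...........#+...............................
252 .+..........++++...........#+...............................
253 .+..........++++...........#................................
254 .+..........++++...........#................................
255 .+.........+++++...........#+...............................
[-1.79997270e+02  1.13874762e-02 -1.75056350e+02]
```

Emit:
step_arm:
  targets: [0, 0.012, 0, 0, 0, 0, 0, 0, 0, 0, 0, 0, -0.1309, 0, 0, 0, 0, 0, 0, -0.1309, 0, 0, 0, 0, 0, 0, -0.1309, 0, 0, 0, 0, 0, 0, -0.1309, 0, 0, 0, 0, 0, 0, 0, 0, 0, -0.0104, 0, 0.006, 0, 0, 0, 0, 0, 0, 0, 0, 0, 0]

```text
time_s: 15.1
tcp_pos: [0.5607, 0.1316, 0.1021]
orientation: [179.9, 30.2, -175.1]
wrist_force: [0.7, 0.2, 1.8]
finger_gap: -0.0001
grip_force: 0.0
```

```bash
python3 look.py; python3 ascii.py 210 256 275 335; python3 -c "
from h import *
o=sensors.get_obs();print(o['orientation'])"
```

```text
t 15.2 tcp [0.56   0.1314 0.1014] F [0.0942 0.1649 0.5814] red [292.     221.3099] 71
tcp head frame [-0.0287  0.0554] z 0.10143460919254332
lever if touching -6.138099002576727
dark [303 228  22  21 209] [313.2584 236.3062]
dark [286 237   9   8  54] [290.0741 240.5556]
side 75 (np.int64(287), np.int64(296), np.int64(217), np.int64(225))
top 58 (np.int64(310), np.int64(317), np.int64(229), np.int64(237))
210 ...........................................+#######+++++++++
211 ..........................................+######++++#++++++
212 ..........................................#######++####+++++
213 ..........................................######++####++++++
214 .........................................#############++++++
215 .........................................############+++++++
216 .........................................###########+++++++#
217 ........................................+###########+++++++#
218 .......................................############+++++++##
219 .......................................###########++++++++##
220 .....................................
[... 1642 characters left out ...]
......
246 ............+++++.........+++#######++......................
247 ............+++++..........++++####++.......................
248 .+..........+++++...........+++++#++........................
249 ............+++++..........#.+++++++........................
250 ............+++++..........#...++++.........................
251 ............++++...........#................................
252 .+.........+++++...........#+...............................
253 .+..........++++...........#................................
254 .+.........+++++...........#................................
255 .+.........+++++...........#+...............................
[ 179.97293829   30.07724731 -175.08668986]
```

Emit:
step_arm:
  targets: [0, -0.0052, 0, 0.003, 0, 0, 0, 0, -0.0052, 0, 0.003, 0, 0, 0, 0, -0.0013, 0, 0.0007, 0, 0, 0, 0, 0, 0, 0, 0, 0, 0]

```text
time_s: 15.65
tcp_pos: [0.571, 0.1318, 0.0994]
orientation: [-180.0, 30.0, -175.1]
wrist_force: [-0.4, 0.4, 0.5]
finger_gap: 0.0001
grip_force: 0.0
```

```bash
cat >> look.py <<'E'
y=np.radians(6);M=R.from_euler("z",6,degrees=True).as_matrix()
A=np.arange(-50,40,.25);P=np.array([proj(d,np.array([.5937,.0788,.05])+M@[.081*np.sin(np.radians(a)),.055,.081*np.cos(np.radians(a))]) for a in A])
m=mask(d,black,(260,234,318,262)).astype(np.uint8);nn,_,st,ce=cv2.connectedComponentsWithStats(m)
for i in range(1,nn):
    if 35<st[i,4]<75: 
        e=ce[i]-P; k=np.argmin(np.hypot(*e.T)); print("KNOB",ce[i],"theta",A[k],"err",e[k])
E
sed -i '/print("dark"/d;/if st\[i,4\]>15/d;/^for i in range(1,nn):$/{N;}' look.py; sed -n 8,20p look.py; python3 look.py
```

```text
pic=d["pixels"].astype(int)
m=mask(d,black,(280,228,325,262)).astype(np.uint8)
nn,_,st,ce=cv2.connectedComponentsWithStats(m)
for i in range(1,nn):
    if st[i,4]>15: print("dark",st[i],ce[i])
for nm,dd,bx in(("side",d,(270,200,310,275)),("top",t,(295,205,330,255))):
    m=mask(dd,lambda r,g,b:(r>55)&(r>1.9*g)&(r>1.9*b),bx);ys,xs=np.nonzero(m)
    print(nm,len(xs),(xs.min(),xs.max(),ys.min(),ys.max()) if len(xs) else "")
y=np.radians(6);M=R.from_euler("z",6,degrees=True).as_matrix()
A=np.arange(-50,40,.25);P=np.array([proj(d,np.array([.5937,.0788,.05])+M@[.081*np.sin(np.radians(a)),.055,.081*np.cos(np.radians(a))]) for a in A])
m=mask(d,black,(260,234,318,262)).astype(np.uint8);nn,_,st,ce=cv2.connectedComponentsWithStats(m)
for i in range(1,nn):
    if 35<st[i,4]<75: 
t 15.75 tcp [0.5704 0.1317 0.0992] F [-0.5138  0.4731  0.0274] red [292.     221.3099] 71
tcp head frame [-0.0184  0.0548] z 0.09915358795908975
lever if touching 1.1660943255822038
dark [298 228  27  21 234] [309.0983 236.1239]
dark [286 237   9   8  54] [290.0926 240.5556]
side 75 (np.int64(287), np.int64(296), np.int64(217), np.int64(225))
top 57 (np.int64(310), np.int64(317), np.int64(229), np.int64(237))
KNOB [290.0926 240.5556] theta -8.75 err [ 0.1009 -0.3544]
```

Emit:
step_arm:
  targets: [0, -0.0017, 0, 0.001, 0, 0, 0, 0, -0.0017, 0, 0.001, 0, 0, 0, 0, 0, 0, 0, 0, 0, 0]

```text
time_s: 16.05
tcp_pos: [0.5744, 0.1322, 0.0993]
orientation: [-180.0, 30.0, -175.1]
wrist_force: [0.4, -0.1, -0.3]
finger_gap: 0.0002
grip_force: 0.1
```

```bash
sed -i '/^pic=/,/print("dark"/d;/"red",c,n/s/,"red",c,n//' look.py; python3 look.py
```

```text
t 16.15 tcp [0.5744 0.1321 0.0994] F [ 0.163   0.4889 -0.1743]
tcp head frame [-0.0143  0.0549] z 0.09937319843694092
lever if touching 4.0695782889473175
side 75 (np.int64(287), np.int64(296), np.int64(217), np.int64(226))
top 59 (np.int64(310), np.int64(317), np.int64(229), np.int64(237))
KNOB [289.  240.5] theta -7.25 err [ 0.1062 -0.2067]
```

Emit:
step_arm:
  targets: [0, -0.0013, 0, 0.0006, 0, 0, 0, 0, -0.0012, 0, 0.0006, 0, 0, 0, 0, 0, 0, 0, 0, 0, 0]

```text
time_s: 16.45
tcp_pos: [0.5774, 0.1324, 0.0997]
orientation: [180.0, 30.0, -175.1]
wrist_force: [-0.6, 0.5, -0.4]
finger_gap: -0.0
grip_force: 0.2
```

```bash
python3 look.py
```

```text
t 16.55 tcp [0.5774 0.1324 0.0997] F [ 0.0073  1.1501 -0.086 ]
tcp head frame [-0.0113  0.0549] z 0.09973228962823347
lever if touching 6.185485160976429
side 74 (np.int64(287), np.int64(295), np.int64(218), np.int64(226))
top 52 (np.int64(310), np.int64(317), np.int64(229), np.int64(236))
KNOB [287.4    240.3091] theta -5.25 err [-0.0254 -0.1657]
```

Emit:
step_arm:
  targets: [0, -0.0013, 0, 0.0006, 0, 0, 0, 0, -0.0012, 0, 0.0006, 0, 0, 0, 0, 0, 0, 0, 0, 0, 0]

```text
time_s: 16.85
tcp_pos: [0.5802, 0.1327, 0.0999]
orientation: [180.0, 30.0, -175.1]
wrist_force: [-0.4, 0.6, -0.9]
finger_gap: 0.0001
grip_force: 0.2
```

```bash
python3 look.py
```

```text
t 16.95 tcp [0.5802 0.1326 0.1   ] F [-0.2149 -0.4608 -0.3639]
tcp head frame [-0.0085  0.0549] z 0.09996023562869985
lever if touching 8.190354999458934
side 71 (np.int64(286), np.int64(294), np.int64(228), np.int64(237))
top 54 (np.int64(310), np.int64(317), np.int64(230), np.int64(237))
KNOB [286.1579 240.1754] theta -3.5 err [ 0.0203 -0.1333]
```

The red head has dropped to rows 228–237, so the cross-hole is opening. I'll check whether it is still falling.

```bash
python3 look.py; python3 -c "
from h import *
d=cam('side')
for z in (.145,.125,.115,.104): print(z,proj(d,[.5937,.0788,z]))"
```

```text
t 17.05 tcp [0.5802 0.1326 0.1   ] F [ 0.0983 -0.3903 -0.0232]
tcp head frame [-0.0085  0.0549] z 0.0999904283463855
lever if touching 8.179313423722629
side 70 (np.int64(286), np.int64(294), np.int64(228), np.int64(236))
top 54 (np.int64(310), np.int64(317), np.int64(230), np.int64(237))
KNOB [286.1071 240.2321] theta -3.5 err [-0.0305 -0.0766]
0.145 [287.9389587  220.52519411]
0.125 [288.10700615 229.4292457 ]
0.115 [288.18974242 233.81305541]
0.104 [288.27978163 238.58381349]
```

Run:
```python
from h import *
d=cam("side");p=d["pixels"].astype(int);o=sensors.get_obs();print(o["wrist_force"])
for r in range(212,262):
    print(r,''.join('R' if (x[0]>55 and x[0]>1.9*x[1] and x[0]>1.9*x[2]) else '#' if x.sum()<120 else 'B' if x[2]>1.5*x[0] else '+' if abs(x[0]-x[2])<18 else '.' for x in p[r,270:310]))
t=cam("top")
for z in (.152,.128,.112):print(proj(t,[.5937,.0788,z]),proj(d,[.5937,.0788,z]))
```

```text
[ 0.46864702  0.55598318 -0.03709203]
212 ....................................####
213 ....................................####
214 ...................................#####
215 ...................................#####
216 ...................................####+
217 ..................................######
218 ..................................######
219 .................................+######
220 .................................#####++
221 .................................####+++
222 .................................####+++
223 ................................+#####++
224 ..............................++###+###+
225 ..............................####++####
226 ..............................+###+#####
227 .............................+##########
228 ..................RRRR.......+#+++#####+
229 ................RRRRRRRR....+#++#######+
230 ................RRRRRRRRR...+++########+
231 ................RRRRRRRRR..++###########
232 ................RRRRRRRRR..++###########
233 ................RRRRRRRRR.+++#####+#####
234 ................RRRRRRRRR+++++##########
235 ................RRRRRRR
[... 655 characters left out ...]
....BBBBBBB++++.BBBBBBBB++BBBB.......
251 .......BBBBBBB+++++BBBBBBBBBBBBB#+......
252 ......+BBBBBBB+++++BBBBBBBBBBBBB#.......
253 ......+BBBBBBB+++++BBBBBBBBBBBBB#.......
254 ......+BBBBBBB+++++BBBBBBBBBBBBB#+......
255 ......+BBBBBBB+++++.BBBBBBBBBBBB#.......
256 ......+BBBBB.+++++++++..BBBBBBBB#+......
257 ......+BBBB.+++++++++++++BBBBBBB#+......
258 ......+BB..+++++++++++++++.BBBBB#+......
259 ......+BB++++++++++++++++++.BBBB#+......
260 ......+B.+++++++++++++++++++.BBB#.......
261 ......+.+++++++++++++++++++++BBB#.......
[313.36690246 229.45740492] [287.87931537 217.36497212]
[313.36072276 231.90305612] [288.08201936 228.10531221]
[313.35674833 233.47595564] [288.21439875 235.11947947]
```

Emit:
step_arm:
  targets: [0, -0.0006, 0, 0.0003, 0, 0, 0, 0, -0.0006, 0, 0.0003, 0, 0, 0, 0, 0, 0, 0, 0, 0, 0]

```text
time_s: 17.5
tcp_pos: [0.5813, 0.1327, 0.0999]
orientation: [-180.0, 30.0, -175.1]
wrist_force: [-0.7, 0.4, 0.3]
finger_gap: 0.0
grip_force: 0.3
```

```bash
python3 look.py
```

```text
t 17.6 tcp [0.5813 0.1327 0.0999] F [-0.8249 -0.0954 -0.53  ]
tcp head frame [-0.0074  0.0548] z 0.0998571328674852
lever if touching 8.963594350164755
side 49 (np.int64(286), np.int64(293), np.int64(231), np.int64(239))
top 52 (np.int64(310), np.int64(317), np.int64(230), np.int64(238))
KNOB [285.4364 240.0364] theta -2.5 err [ 0.0352 -0.193 ]
```

Emit:
step_arm:
  targets: [0, -0.0006, 0, 0.0003, 0, 0, 0, 0, -0.0006, 0, 0.0003, 0, 0, 0, 0, 0, 0, 0, 0, 0, 0]

```text
time_s: 17.9
tcp_pos: [0.5827, 0.1329, 0.1]
orientation: [180.0, 30.0, -175.1]
wrist_force: [-0.4, 1.1, -0.7]
finger_gap: 0.0001
grip_force: 0.2
```

```bash
python3 look.py
```

```text
t 18.0 tcp [0.5827 0.1328 0.1   ] F [-1.4217 -0.5127 -0.5093]
tcp head frame [-0.006   0.0548] z 0.09998801282395939
lever if touching 9.984914276944531
side 23 (np.int64(286), np.int64(292), np.int64(234), np.int64(239))
top 55 (np.int64(310), np.int64(317), np.int64(231), np.int64(238))
KNOB [284.6545 239.9273] theta -1.5 err [-0.0099 -0.234 ]
```

The pin has nearly dropped fully: its top is at row 234 and 235.5 is expected when caught. I'll withdraw the finger and look without obstruction.

Emit:
step_arm:
  targets: [0, 0.0087, 0, -0.005, 0, 0, 0, 0, 0.0087, 0, -0.005, 0, 0, 0, 0, 0, 0, -0.03, 0, 0, 0, 0, 0, 0, -0.03, 0, 0, 0, 0, 0, 0, -0.03, 0, 0, 0, 0, 0, 0, 0, 0, 0.1309, 0, 0, 0, 0, 0, 0, 0.1309, 0, 0, 0, 0, 0, 0, 0.1309, 0, 0, 0, 0, 0, 0, 0.1309, 0, 0, 0, 0, 0, 0, 0, 0]

```text
time_s: 19.0
tcp_pos: [0.5197, 0.1273, 0.1753]
orientation: [-179.9, -0.4, -175.1]
wrist_force: [-0.5, 0.6, -1.2]
finger_gap: 0.0002
grip_force: 0.0
```

```bash
python3 look.py
python3 - <<'E'
from h import *
o=sensors.get_obs();print(o["orientation"])
t=cam("top");d=cam("side");print("hole-top expected",proj(t,[.5937,.0788,.111]))
c=cen(mask(t,lambda r,g,b:(r>55)&(r>1.9*g)&(r>1.9*b),(295,205,330,255)));print(c,plane(t,c[0],.111))
p=d["pixels"].astype(int)
for r in range(228,252):
    print(r,''.join('R' if (x[0]>55 and x[0]>1.9*x[1] and x[0]>1.9*x[2]) else '#' if x.sum()<120 else 'B' if x[2]>1.5*x[0] else '+' if abs(x[0]-x[2])<18 else '.' for x in p[r,270:310]))
E
```

```text
t 19.1 tcp [0.5177 0.1271 0.1765] F [-1.0347 -0.5287  0.3852]
tcp head frame [-0.0712  0.0551] z 0.1765055477570922
lever if touching -39.22082803724502
side 48 (np.int64(286), np.int64(293), np.int64(234), np.int64(242))
top 0 
KNOB [284.6545 239.9273] theta -1.5 err [-0.0099 -0.234 ]
[-1.79969819e+02 -7.32829332e-02 -1.75069039e+02]
hole-top expected [313.35650365 233.57278882]
(array([nan, nan]), 0) [nan nan nan]
228 ........................................
229 ........................................
230 ........................................
231 ........................................
232 ........................................
233 ........................................
234 ..................RRRR..................
235 ................RRRRRRRR................
236 .............+###RRRRRRR................
237 ............######RRRRRR................
238 ............#+#####RRRRR................
239 ...........########RRRRR................
240 ...........########RRRRR................
241 ..........B########RRRRR................
242 ........+BB########RRRR.BBB.+++++.......
243 ........BBBB######+....BBBBBBBBBB.......
244 ........BBBBB+##++++++BBBBBBBBBBB+......
245 .......+BBBB.+++++++++.BBBBBBBBBB+......
246 .......BBBBB.++++++++++BBBBBBBBBB.......
247 .......BBBBBB++++++++++BBBBBBBBBB+.....+
248 ......+BBBBBB++++.BB.BBBBBBBBBBBB.......
249 ......BBBBBBB++++.BBBBBBBBBBBBBBB.......
250 .......BBBBBB++++.BBBBBBBBBBBBBB#.......
251 .......BBBBBB+++++BBBBBBBBBBBBBB#+......h.py:16: RuntimeWarning: Mean of empty slice.
  def cen(m): y,x=np.nonzero(m); return np.array([x.mean(),y.mean()]),len(x)
  ret = ret.dtype.type(ret / rcount)
```

The head top is at row 234.5, so the pin has dropped about 39 mm and is caught, with the lever at −1.5°. I'll bring the closed fingers over the pin.

Emit:
step_arm:
  targets: [0, -0.0233, -0.0182, 0, 0, 0, 0, 0, -0.0233, -0.0182, 0, 0, 0, 0, 0, -0.0233, -0.0182, 0, 0, 0, 0, 0, 0, 0, 0.02, 0, 0, 0, 0, 0, 0, 0.02, 0, 0, 0, 0, 0, 0, 0.01, 0, 0, 0, 0, 0, 0, 0, 0, 0, 0]

```text
time_s: 19.9
tcp_pos: [0.5901, 0.0788, 0.1276]
orientation: [-180.0, -0.1, -175.0]
wrist_force: [0.4, 0.7, -0.0]
finger_gap: -0.0002
grip_force: 0.0
```

Emit:
step_arm:
  targets: [0, 0, 0, 0.003, 0, 0, 0, 0, 0, 0, 0.003, 0, 0, 0, 0, 0, 0, 0, 0, 0, 0]

```text
time_s: 20.2
tcp_pos: [0.5923, 0.079, 0.1224]
orientation: [180.0, 0.1, -175.0]
wrist_force: [-0.8, 0.3, 1.1]
finger_gap: 0.0003
grip_force: 0.0
```

```bash
cat > m.py <<'E'
from h import *
d=cam("side");o=sensors.get_obs();print(o["tcp_pos"],o["wrist_force"])
p=d["pixels"].astype(int)
for r in range(218,256):
    print(r,''.join('R' if (x[0]>55 and x[0]>1.9*x[1] and x[0]>1.9*x[2]) else '#' if x.sum()<120 else 'B' if x[2]>1.5*x[0] else '+' if abs(x[0]-x[2])<18 else '.' for x in p[r,270:310]))
E
python3 m.py
```

```text
[0.59238439 0.079006   0.12237237] [-0.35384528 -0.67037388 -0.17349264]
218 ..............++######++++..............
219 ..............++######++++..............
220 ..............++######+++...............
221 ..............+++++++++++...............
222 ...............+++++++++................
223 .................+++++++................
224 ........................................
225 ........................................
226 ........................................
227 ........................................
228 ........................................
229 ........................................
230 ........................................
231 ........................................
232 ........................................
233 ........................................
234 ..................RRRR..................
235 ................RRRRRRR.................
236 .............+###RRRRRRR................
237 ............######RRRRRR................
238 ............##+####RRRRR................
239 ...........########RRRRR................
240 ...........########RRRRR................
241 ..........B########RRRRR................
242 ........+BB########RRRR.BBB.++++........
243 ........BBBB######+....BBBBBBBBB#+......
244 ........BBBBB+##++++++BBBBBBBBBBB+......
245 .......+BBBB.+++++++++.#BBBBBBBBB+......
246 .......BBBBBB++++++++++BBBBBBBBB#+......
247 .......BBBBBB+++++++++.BBBBBBBBB#+......
248 ......+BBBBBB++++.BB.BBBBBBBBBBB#.......
249 ......BBBBBBB++++.BBBBBBBBBBBBBB#.......
250 .......BBBBBB++++.BBBBBBBBBBBBBB#+......
251 .......BBBBBB+++++BBBBBBBBBBBBBB#+......
252 ......+BBBBBB+++++BBBBBBBBBBBBBB#.......
253 ......+BBBBBB+++++BBBBBBBBBBBBBB#.......
254 ......+BBBBBB+++++BBBBBBBBBBBBBB#.......
255 ......+BBBBBB+++++...BBBBBBBBBBB#+......
```

Emit:
step_arm:
  targets: [0, 0, 0, 0.007, 0, 0, 0, 0, 0, 0, 0.007, 0, 0, 0, 0, 0, 0, 0.004, 0, 0, 0, 0, 0, 0, 0, 0, 0, 0]

```text
time_s: 20.65
tcp_pos: [0.5914, 0.0787, 0.1027]
orientation: [-180.0, -0.1, -175.1]
wrist_force: [-0.1, -0.2, -0.1]
finger_gap: 0.0001
grip_force: 0.0
```

Emit:
step_arm:
  targets: [0, 0, 0, 0.002, 0, 0, 0, 0, 0, 0, 0, 0, 0, 0]

```text
time_s: 20.85
tcp_pos: [0.5921, 0.0788, 0.1017]
orientation: [-180.0, -0.0, -175.1]
wrist_force: [-1.1, 0.4, 0.2]
finger_gap: -0.0001
grip_force: 0.0
```

```bash
python3 m.py | head -26
```

```text
[0.59222005 0.07886307 0.101891  ] [-0.38862175 -0.37810304 -0.13487312]
218 ..............++##+###++++..............
219 ..............++##+###++++..............
220 ..............++#######+++..............
221 ..............++#######+++..............
222 ..............++#######+++..............
223 ..............++#######+++..............
224 ..............++#######+++..............
225 ..............++#######+++..............
226 ..............++#######+++..............
227 ..............++#######+++..............
228 ..............++#######+++..............
229 ..............++#######+++..............
230 ...............+++++++++++..............
231 ...............++++++++++...............
232 ......................++................
233 ........................................
234 ..................RRRR..................
235 ................RRRRRRR.................
236 .............+####RRRRRR................
237 ............+#####RRRRRR................
238 ............#######RRRRR................
239 ...........########RRRRR................
240 ...........########RRRRR................
241 ..........B########RRRRR................
242 ........+BB########RRRR.BBB+++++........
```

Emit:
step_arm:
  targets: [0, 0, 0, 0.003, 0, 0, 0, 0, 0, 0, 0, 0, 0, 0]

```text
time_s: 21.1
tcp_pos: [0.592, 0.0789, 0.0986]
orientation: [180.0, -0.0, -175.1]
wrist_force: [0.0, -0.4, -0.3]
finger_gap: -0.0001
grip_force: 0.0
```

Emit:
step_arm:
  targets: [0, 0, 0, 0.002, 0, 0, 0, 0, 0, 0, 0, 0, 0, 0]

```text
time_s: 21.3
tcp_pos: [0.592, 0.0788, 0.0966]
orientation: [-180.0, -0.0, -175.1]
wrist_force: [-0.1, -0.0, 0.2]
finger_gap: -0.0001
grip_force: 0.0
```

Emit:
step_arm:
  targets: [0, 0, 0, 0.002, 0, 0, 0, 0, 0, 0, 0, 0, 0, 0]

```text
time_s: 21.5
tcp_pos: [0.592, 0.0788, 0.0947]
orientation: [-180.0, -0.0, -175.1]
wrist_force: [-0.4, -0.4, 0.2]
finger_gap: -0.0002
grip_force: 0.0
```

Emit:
step_arm:
  targets: [0, 0, 0, 0.0015, 0, 0, 0, 0, 0, 0, 0, 0, 0, 0]

```text
time_s: 21.7
tcp_pos: [0.592, 0.0789, 0.0932]
orientation: [180.0, -0.0, -175.1]
wrist_force: [-1.2, -0.6, 0.2]
finger_gap: -0.0002
grip_force: 0.0
```

```bash
python3 m.py | sed -n 8,27p
```

```text
224 ..............++#######+++..............
225 ..............++#######+++..............
226 ..............++#######+++..............
227 ..............++#######+++..............
228 ..............++#######+++..............
229 ..............++##+####+++..............
230 ...............+##+####+++..............
231 ..............++#######+++..............
232 ...............+#######++...............
233 ...............++######++...............
234 ...............++++++++++...............
235 ...............++++++++++...............
236 .............+###++++++.................
237 ............#######RRRRR................
238 ............#######RRRRR................
239 ...........########RRRRR................
240 ...........########RRRRR................
241 ..........B########RRRRR................
242 ........+BB########RRRR.BB.+++++........
243 ........BBBB######+...+BBBBBBBBB#+......
```

Emit:
step_arm:
  targets: [0, 0, 0, 0.0015, 0, 0, 0, 0, 0, 0, 0, 0, 0, 0]

```text
time_s: 21.95
tcp_pos: [0.5921, 0.0788, 0.0917]
orientation: [-180.0, -0.0, -175.1]
wrist_force: [0.6, 0.3, 1.1]
finger_gap: 0.0001
grip_force: 0.0
```

Emit:
step_arm:
  targets: [0, 0, 0, 0.0015, 0, 0, 0, 0, 0, 0, 0, 0, 0, 0]

```text
time_s: 22.15
tcp_pos: [0.5926, 0.079, 0.0908]
orientation: [180.0, 0.1, -175.1]
wrist_force: [-1.7, 0.1, 2.2]
finger_gap: -0.0004
grip_force: 1.5
```

Emit:
step_arm:
  targets: [0, 0, 0, 0.001, 0, 0, 0, 0, 0, 0, 0, 0, 0, 0]

```text
time_s: 22.35
tcp_pos: [0.5929, 0.079, 0.0903]
orientation: [180.0, 0.1, -175.1]
wrist_force: [-1.3, -0.1, 4.9]
finger_gap: -0.0003
grip_force: 2.4
```

Emit:
step_arm:
  targets: [0, 0, 0, 0.001, 0, 0, 0, 0, 0, 0, 0, 0, 0, 0]

```text
time_s: 22.55
tcp_pos: [0.5928, 0.0789, 0.0891]
orientation: [180.0, 0.1, -175.1]
wrist_force: [-0.3, -0.9, 2.4]
finger_gap: 0.0002
grip_force: 1.7
```

Emit:
step_arm:
  targets: [0, 0, 0, 0.001, 0, 0, 0, 0, 0, 0, 0.001, 0, 0, 0, 0, 0, 0, 0, 0, 0, 0]

```text
time_s: 22.85
tcp_pos: [0.5927, 0.079, 0.0868]
orientation: [180.0, 0.1, -175.1]
wrist_force: [0.4, -0.1, 4.0]
finger_gap: 0.0001
grip_force: 1.9
```

Emit:
step_arm:
  targets: [0, 0, 0, 0.001, 0, 0, 0, 0, 0, 0, 0.001, 0, 0, 0, 0, 0, 0, 0, 0, 0, 0]

```text
time_s: 23.15
tcp_pos: [0.5923, 0.0789, 0.0843]
orientation: [180.0, 0.0, -175.1]
wrist_force: [1.1, 0.1, 2.3]
finger_gap: 0.0001
grip_force: 1.1
```

```bash
python3 m.py | sed -n 14,30p
```

```text
230 ..............++#######+++..............
231 ..............++#######+++..............
232 ..............++#######+++..............
233 ..............++#######+++..............
234 ...............+#######+++..............
235 ..............++#######+++..............
236 .............+#########+++..............
237 ............###########++...............
238 ............#+#####++++++...............
239 ...........########++++++...............
240 ...........########...+.................
241 ..........B########RRRRR................
242 ........+BB########RRRRR+.++++++........
243 ........BBBB######RRRRRRBBBBBBBB#+......
244 ........BBBBB+##++RRRRRR+BBBBBBBB+......
245 .......+BBBB.+++++RRRRR+BBBBBBBBB+......
246 .......BBBBB.+++++....+BBBBBBBBB#+......
```

Emit:
step_arm:
  targets: [0, 0, 0, 0.001, 0, 0, 0, 0, 0, 0, 0.001, 0, 0, 0, 0, 0, 0, 0, 0, 0, 0]

```text
time_s: 23.5
tcp_pos: [0.5921, 0.0789, 0.0821]
orientation: [-180.0, -0.0, -175.1]
wrist_force: [0.6, 0.2, 2.0]
finger_gap: -0.0003
grip_force: 0.8
```

Emit:
step_arm:
  targets: [0, 0, 0, 0.001, 0, 0, 0, 0, 0, 0, 0, 0, 0, 0]

```text
time_s: 23.7
tcp_pos: [0.592, 0.0789, 0.0812]
orientation: [-180.0, -0.0, -175.1]
wrist_force: [1.2, -0.1, 1.1]
finger_gap: 0.0001
grip_force: 0.8
```

Emit:
step_arm:
  targets: [0, 0, 0, 0.001, 0, 0, 0, 0, 0, 0, 0, 0, 0, 0]

```text
time_s: 23.9
tcp_pos: [0.5922, 0.0789, 0.0809]
orientation: [180.0, 0.0, -175.1]
wrist_force: [-0.9, 0.1, 6.8]
finger_gap: -0.0003
grip_force: 3.2
```

Emit:
step_arm:
  targets: [0, 0, 0, 0.001, 0, 0, 0, 0, 0, 0, 0, 0, 0, 0]

```text
time_s: 24.1
tcp_pos: [0.5922, 0.0789, 0.0808]
orientation: [180.0, 0.0, -175.1]
wrist_force: [-3.1, -0.0, 13.0]
finger_gap: -0.0003
grip_force: 6.5
```

```bash
python3 m.py | sed -n 1p; python3 m.py | sed -n 20,36p
```

```text
[0.59221059 0.07889579 0.0807645 ] [-2.75573603 -0.86660298 13.33107846]
236 .............+#########+++..............
237 ............###########+++..............
238 ............###########+++..............
239 ...........###########+++...............
240 ...........########++++++...............
241 ..........B########++++++...............
242 ........+BB########RRRRR++++++++........
243 ........BBBB######RRRRRRBBBBBBBB#+......
244 ........BBBBB+##++RRRRRR+BBBBBBBB+......
245 .......+BBBB.+++++RRRRRR+BBBBBBBB+......
246 .......BBBBB.+++++RRRRR.BBBBBBBB#+......
247 .......BBBBBB+++++RRRR+BBBBBBBBB#+.....+
248 ......+BBBBBB+++++BB.BBBBBBBBBBB#+......
249 .......BBBBBB++++.BBBBBBBBBBBBBB#+......
250 .......BBBBBB++++.BBBBBBBBBBBBBB#+......
251 .......BBBBBB+++++BBBBBBBBBBBBBB#.......
252 ......+BBBBBB+++++BBBBBBBBBBBBBB#.......
```

Emit:
step_arm:
  targets: [0, 0, 0, 0.0007, 0, 0, 0, 0, 0, 0, 0, 0, 0, 0]

```text
time_s: 24.4
tcp_pos: [0.5923, 0.0789, 0.0807]
orientation: [180.0, 0.1, -175.1]
wrist_force: [-4.4, 0.2, 17.2]
finger_gap: 0.0
grip_force: 8.8
```

Emit:
step_arm:
  targets: [0, 0, 0, 0.0006, 0, 0, 0, 0, 0, 0, 0, 0, 0, 0]

```text
time_s: 24.6
tcp_pos: [0.5923, 0.0789, 0.0806]
orientation: [180.0, 0.1, -175.1]
wrist_force: [-7.2, -0.6, 21.5]
finger_gap: 0.0001
grip_force: 10.7
```

It resists 21 N without yielding, which is more than the ball should need. I'll lift off and measure the head height without obstruction before going further.

Emit:
step_arm:
  targets: [0, 0, 0, -0.004, 0, 0, 0, 0, 0, 0, -0.02, 0, 0, 0, 0, 0, 0, -0.03, 0, 0, 0, 0, 0.03, 0.01, -0.02, 0, 0, 0, 0, 0.03, 0.01, 0, 0, 0, 0, 0, 0.03, 0.01, 0, 0, 0, 0, 0, 0.03, 0.01, 0, 0, 0, 0, 0, 0, 0, 0, 0, 0, 0]

```text
time_s: 25.4
tcp_pos: [0.4644, 0.1084, 0.1512]
orientation: [-180.0, -0.3, -175.0]
wrist_force: [0.4, -0.3, -0.4]
finger_gap: -0.0001
grip_force: 0.0
```

```bash
python3 look.py; python3 m.py | sed -n 16,36p
python3 - <<'E'
from h import *
d=cam("side");t=cam("top")
f=lambda r,g,b:(r>55)&(r>1.9*g)&(r>1.9*b)
for z in(.097,.101,.105,.111):print(z,"top face expected side",proj(d,[.5937,.0788,z]),"top",proj(t,[.5937,.0788,z]),"rear rim",proj(d,[.5937,.0698,z])[1],"front low rim",proj(d,[.5937,.0878,z-.014])[1])
m=mask(t,f,(295,205,330,255))
if m.any():print(cen(m))
E
```

```text
t 25.5 tcp [0.4686 0.1084 0.1519] F [-0.4496 -0.5297 -0.2835]
tcp head frame [-0.1218  0.041 ] z 0.15193792301693682
lever if touching nan
side 46 (np.int64(288), np.int64(293), np.int64(239), np.int64(247))
top 0 
KNOB [284.6545 239.9273] theta -1.5 err [-0.0099 -0.234 ]
232 ........................................
233 ........................................
234 ........................................
235 ........................................
236 .............+#++.......................
237 ............######+.....................
238 ............#######.....................
239 ...........########RRRR.................
240 ...........########RRRRR................
241 ..........B########RRRRR................
242 ........+BB########RRRRR.BB.+++++.......
243 ........BBBB######RRRRRRBBBBBBBBB.......
244 ........BBBBB+##++RRRRRR.BBBBBBBB+......
245 .......+BBBB.+++++RRRRRR+BBBBBBBB+......
246 .......BBBBBB+++++RRRRR.BBBBBBBBB+......
247 .......BBBBBB+++++RRRR+BBBBBBBBBB+.....+
248 ......+BBBBBB+++++BBBBBBBBBBBBBBB......+
249 ......BBBBBBB++++.BBBBBBBBBBBBBBB.......
250 ......+BBBBBB++++.BBBBBBBBBBBBBB#.......
251 .......BBBBBB+++++BBBBBBBBBBBBBB#+......
252 ......+BBBBBB+++++BBBBBBBBBBBBBB#.......
0.097 top face expected side [288.33655734 241.59209386] top [313.35312288 234.91074825] rear rim 239.49723802753883 front low rim 249.7070181883804
0.101 top face expected side [288.30416344 239.87569177] top [313.35408038 234.53181413] rear rim 237.79037656145385 front low rim 248.00541052898976
0.105 top face expected side [288.27163784 238.1523121 ] top [313.35504459 234.15022207] rear rim 236.076632029604 front low rim 246.29687864358138
0.111 top face expected side [288.22260077 235.5540663 ] top [313.35650365 233.57278882] rear rim 233.4930181310337 front low rim 243.72100515537403look.py:7: RuntimeWarning: invalid value encountered in arcsin
  th=np.degrees(np.arcsin((h[0]+.020)/.081));print("lever if touching",th)
```

The head's lower rim is at row 247.5, against 248.0 expected when home, so about 0.7 mm of doubt is left. I'll settle it with a light touch on the headstock beside the head: contact should come 14 mm below the press height, at TCP z of about 0.0667, if the pin is home.

Emit:
step_arm:
  targets: [0, -0.0248, -0.0101, 0, 0, 0, 0, 0, -0.0248, -0.0101, 0, 0, 0, 0, 0, -0.0248, -0.0102, 0, 0, 0, 0, 0, -0.0248, -0.0102, 0, 0, 0, 0, 0, 0, 0, 0, 0, 0, 0, 0, 0, 0, 0.025, 0, 0, 0, 0, 0, 0, 0.025, 0, 0, 0, 0, 0, 0, 0.02, 0, 0, 0, 0, 0, 0, 0.01, 0, 0, 0, 0, 0, 0, 0, 0, 0, 0]

```text
time_s: 26.65
tcp_pos: [0.5701, 0.0762, 0.0705]
orientation: [-180.0, -0.2, -175.1]
wrist_force: [0.2, -0.6, 0.2]
finger_gap: -0.0
grip_force: 0.0
```

Emit:
step_arm:
  targets: [0, 0, 0, 0.001, 0, 0, 0, 0, 0, 0, 0.001, 0, 0, 0, 0, 0, 0, 0, 0, 0, 0]

```text
time_s: 26.95
tcp_pos: [0.5723, 0.0766, 0.0711]
orientation: [180.0, 0.1, -175.1]
wrist_force: [0.8, 0.2, 0.0]
finger_gap: -0.0005
grip_force: 0.0
```

Emit:
step_arm:
  targets: [0, 0, 0, 0.001, 0, 0, 0, 0, 0, 0, 0, 0, 0, 0]

```text
time_s: 27.15
tcp_pos: [0.5717, 0.0765, 0.0694]
orientation: [180.0, 0.0, -175.1]
wrist_force: [0.2, 0.3, -0.3]
finger_gap: -0.0003
grip_force: 0.0
```

Emit:
step_arm:
  targets: [0, 0, 0, 0.001, 0, 0, 0, 0, 0, 0, 0, 0, 0, 0]

```text
time_s: 27.35
tcp_pos: [0.5714, 0.0765, 0.068]
orientation: [-180.0, -0.0, -175.1]
wrist_force: [1.1, -0.0, -1.0]
finger_gap: 0.0001
grip_force: 0.0
```

Emit:
step_arm:
  targets: [0, 0, 0, 0.001, 0, 0, 0, 0, 0, 0, 0, 0, 0, 0]

```text
time_s: 27.55
tcp_pos: [0.5714, 0.0764, 0.0669]
orientation: [-180.0, -0.0, -175.1]
wrist_force: [0.8, -0.7, -0.2]
finger_gap: 0.0003
grip_force: 0.0
```

Emit:
step_arm:
  targets: [0, 0, 0, 0.0005, 0, 0, 0, 0, 0, 0, 0, 0, 0, 0]

```text
time_s: 27.75
tcp_pos: [0.5714, 0.0764, 0.0669]
orientation: [-180.0, -0.0, -175.1]
wrist_force: [-1.4, -0.4, 4.6]
finger_gap: 0.0001
grip_force: 1.8
```

Emit:
step_arm:
  targets: [0, 0, 0, 0.0005, 0, 0, 0, 0, 0, 0, 0, 0, 0, 0]

```text
time_s: 27.95
tcp_pos: [0.5715, 0.0765, 0.0669]
orientation: [-180.0, 0.0, -175.1]
wrist_force: [-3.8, -0.8, 7.7]
finger_gap: -0.0002
grip_force: 3.9
```

The headstock contact is at 0.0669 and the pin top was at 0.0809, a difference of 14.0 mm, so the head lies flat. I'll retreat and hand in.

Emit:
step_arm:
  targets: [0, 0, 0, -0.003, 0, 0, 0, 0, 0, 0, -0.02, 0, 0, 0, 0, 0, 0, -0.03, 0, 0, 0, 0, 0, 0, -0.03, 0, 0, 0, 0, 0.02, 0, -0.02, 0, 0, 0, 0, 0.03, 0, 0, 0, 0, 0, 0, 0.03, 0, 0, 0, 0, 0, 0, 0, 0, 0, 0, 0, 0, 0, 0, 0, 0, 0, 0, 0]

```text
time_s: 28.85
tcp_pos: [0.4919, 0.0696, 0.1694]
orientation: [180.0, 0.1, -175.1]
wrist_force: [0.5, -1.6, -0.2]
finger_gap: 0.0
grip_force: 0.0
```

```bash
python3 look.py 2>/dev/null; python3 -c "
from workcell import ticket
print(ticket.job_done())"
```

```text
t 28.95 tcp [0.4929 0.0697 0.1693] F [-0.6987 -0.362   0.1572]
tcp head frame [-0.1012  0.0003] z 0.16926939795801993
lever if touching nan
side 46 (np.int64(288), np.int64(293), np.int64(239), np.int64(247))
top 0 
KNOB [284.5636 240.0364] theta -1.25 err [ 0.0833 -0.1097]
the job is handed in; nothing more can be done
None
```

The pin is home in the cross-hole and the spindle is locked (head flat by a 14.0 mm touch check, peak press 21.5 N, brush, cube and foam not approached), handed in at about 29 s; I viewed 11 pictures against the limit of 10.

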